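# Pass the stained-knob rack under the chute gate

## Task

With one fingertip press the long red bar beside the chute down to raise the yellow gate, and while that finger keeps it raised, push the rack of freshly stained knobs by its blue upright plate with the other finger, under the gate and along the chute until it stands against the blue end stop. Then take the hand away so that the gate drops shut behind the rack. Only push the rack, never lift or tip it; do not let the yellow gate touch it, and leave the tin, the jar and the turned finial alone.

Things in the scene. Friction and masses are not known exactly. Their poses are not given: they have to be found in the camera images.
- chute: straight fixed chute, white floor, wooden walls. Origin on the table top, on its middle line right under the gate; +y = direction of travel, +x across to the red bar's side, z up. Floor top at z = 6 mm; walls 64 mm apart inside, 80 outside, tops at z = 22 mm. From y = -275 mm (open end) to the blue end stop (inner face y = +108 mm, top z = 34 mm)
- stop_face (a point): middle of the blue end stop's inner face, 20 mm above the table
- gate_hinge (a point): point on the gate's hinge axis at the gate: chute x = 48, y = 0, z = 56 mm. The axis is a 10 mm steel rod parallel to the chute, from chute y = -258 to +4 mm, on three posts (tops at z = 64 mm). It carries the red bar and, at y = 0, a yellow arm reaching across the chute from which the yellow blade hangs; raised, arm and blade reach up to 110 mm above the table
- gate (a joint): gate angle, rad: 0 shut, 0.62 fully up (stop). Pressing the red bar down raises it (3 to 7 N at the bar's middle); a spring shuts it when let go. The rack passes clear beneath at 0.38 and more, 0.45 to 0.55 is comfortable. It turns only in the plane across the chute: pushing the rack against it does not open it
- blade_edge (a point): middle of the lower edge of the yellow gate blade (moves with the gate). The blade is 28 mm wide, 6 mm thick, over the half of the chute away from the red bar: when shut it spans chute x from -28 to 0 mm with its lower edge 24 mm above the table, in the way of the rack's tray
- bar_middle (a point): middle of the top face of the long red press bar, part of the gate: plate 42 (x) by 215 (y) by 6 mm, beside the chute from chute y = -255 to -40 mm. Gate shut: this point at chute x = 86, z = 49 mm, bar sloping up away from the chute by 0.26 rad; gate at 0.5: x = 78, z = 32 mm, sloping down by 0.24 rad. A finger can press it anywhere and slide along it in y
- rack: wooden rack, about 350 g, six turned knobs fixed in it, loose in the chute. Origin at the centre of the tray's underside, +y to the end stop. Tray 60 (x) by 90 mm (y), 32 mm high with its knobs. Behind it a metal strip (18 mm wide, top at z = 11 mm, fits under the shut gate) leads to the blue push plate. Home against the stop, its origin is at chute y = +63 mm
- push_face (a point): point on the rear face (the one to push) of the rack's blue upright plate, on its middle line, 35 mm above the rack's underside; 124 mm behind the rack's origin. The plate is 44 mm wide (x), 8 mm thick, its top 60 mm above the rack's underside. With the rack home it is 61 mm short of the gate, so the hand never has to pass the gate
- stain_tin: bystander: metal tin, 72 mm across, 85 mm high, origin at the centre of its underside
- oil_jar: bystander: amber jar with black cap, 60 mm across, 75 mm high, origin at the centre of its underside
- finial: bystander: dark turned wooden finial standing on its foot, 48 mm across, 76 mm high, origin at the centre of its underside
Mind the look-alikes: they are no part of the job. There is more than one size of the rack; the one meant has the size given above.

How it is judged:
By the outcome, as a careful person would: the job done as asked, in the order asked, and still so for the second after the job is handed in, with the robot touching nothing.
It also fails if it takes over 40 s, if anything falls off the work surface, if the arm or the gripper's body presses on something with over 40 N, if the wrist force passes 120 N, or if a joint passes its speed limit or range.

## Robot

A 7-joint arm with a two-finger parallel gripper is mounted at the origin on the work surface. World frame = base frame: x ahead of the robot, y to its left, z up, the work surface at z = 0. Lengths are in m, angles in degrees, forces in N, time in s.
With the tool pointing down it reaches from about 0.425 to 0.95 m from the base axis. Payload 16.7 kg.
Tool frame: the origin (TCP) lies at the very end of the fingers, on their centre line; the grasp point (between the pads) lies 19 mm behind it (r.hold_point_z is the distance from the TCP to the grasp point, in m); z points along the fingers, y is the line along which they close (so a half turn about z gives the same grasp; the last joint's range is limited). The gripper opens to 94 mm and grips with 3 to 60 N. Pads are 16 mm wide; open, the fingers measure 119 mm over their backs; the gripper's body (75 mm by 177 mm) begins 78 mm behind the grasp point.
Start: joints at [-85.342, 24.414, 4.234, 92.017, -1.954, 63.644, -3.845], TCP at [0.154, 0.657, 0.205] pointing down, gripper open.
Joint ranges: [-163.25, 163.25], [-28.42, 122.38], [-70.27, 78.77], [12.13, 141.07], [-58.53, 238.53], [9.26, 117.41], [-156.51, 156.51]. Speed limits (degrees/s): [108.29, 108.29, 136.94, 136.94, 172.46, 172.46, 172.46].

## Interface

Orientations are given as [roll, pitch, yaw] about the fixed x, y, z axes, in that order (R = Rz(yaw) Ry(pitch) Rx(roll)).
In Python, from bench import r gives the robot as it stands. The module is installed in compiled form; this text tells all that it offers.
- The arm moves only by the tool play_rows, never from a script. Its argument "deltas" is text: rows parted by semicolons, each of 5 numbers parted by spaces: the finger opening in mm, from 0 to 94, then the shift along the tool's x, y, z in mm, then the turn about the tool's z in rad. In form: claw tx ty tz roll; .... A call has exactly 8 rows; each row shifts and turns the commanded pose from where the row before left it, along the tool's axes as they then stand; what a row does not reach is not made up. A row lasts 1/10 s, in which the tool goes at most 50 mm and 8.59 degrees, less where a joint would pass 70% of its speed; a pose out of reach is approached as far as the arm can. A call is refused whole if a number of a shift passes 50 or a number of a turn 0.15, either way. A call with a gripper value outside its range is refused whole. The fingers move at their own pace and stop on an object; the grip force is fixed at half the most. Time passes only in rows, so rows that do not move let the fingers close, or fill a call up. It gives the time, the measured TCP pose, the force, the opening and the grip force at its end, in the units of the state.
- r.sense(): the state, without advancing time (a new reading comes with each control period).
- r.get_image(name): name is "scene" or "top" or "wrist"; returns a dict with "pixels" (384x512x3 uint8, blue, green, red), "z_map" (384x512 float32, m along the optical axis (not along the pixel's ray), 0 where there is no reading), "K" (3x3 intrinsics, pixels), "dist_coeffs" ([k1, k2, p1, p2, k3] as OpenCV has them; the pictures are not rectified), "R" (3x3) and "t" (3): a world point X has camera coordinates R X + t. Camera axes: x right, y down, z forward; pixel columns grow to the right and rows downward; lengths in m; the calibration is good to about 2 mm. A picture is of the moment at which its call begins.
- r.sign_off(): hands the job in; it is judged then, once.
The state is a dict: "time_s": time; "q": joint angles; "dq": joint speeds; "joint_torque": joint torques, N m; "tool_pos": TCP position; "tcp_rot": TCP orientation; "contact_force": force on the tool from outside, world axes, zero at the start; "ft_torque": the same for the moment, N m; "width": finger opening in m; "gripper_force": force on a finger pad.
Only numpy, scipy, OpenCV 4.12 (cv2) and the standard library are available. Lean on these libraries where they do the work, as an engineer would, in place of code of your own. Each camera call takes 0.05 s, during which the arm holds its last target. There are 200 camera calls.

## Working session

There is one attempt and no reset: what is moved stays moved. The work goes in short steps, Python scripts to look and compute and a tool call to move; the robot and the scene stay as the last step left them, time stands still between calls to the robot, and variables do not carry over. Pictures are saved under pics/ and viewed, at most 10 in all, crops included, and the job is handed in when it is done.

Besides the shell and the picture viewer there is one more tool, called after "Request:" as name(argument=value, ...) on one line, values as JSON. play_rows: Moves the arm, as the interface text tells. Its arguments: {"type":"object","properties":{"deltas":{"type":"string"}},"required":["deltas"]}

```bash
mkdir -p pics; cat > h.py <<'E'
import numpy as np, cv2
from bench import r
def grab(n):
    d=r.get_image(n); return d
def pts(d):
    z=d["z_map"]; h,w=z.shape
    u,v=np.meshgrid(np.arange(w),np.arange(h))
    p=cv2.undistortPoints(np.stack([u,v],-1).reshape(-1,1,2).astype(np.float32),d["K"],d["dist_coeffs"]).reshape(h,w,2)
    X=np.dstack([p*z[...,None],z])
    return (X-d["t"])@d["R"]
E
python3 - <<'E'
from h import *
for n in("scene","top"):
    d=grab(n); cv2.imwrite(f"pics/{n}0.png",d["pixels"]); np.savez(f"{n}0.npz",**d)
print(r.sense())
E
```

```text
{'time_s': 0.1, 'q': array([-85.34218171,  24.44666345,   4.23167724,  92.04583249,
        -1.95321318,  63.64317802,  -3.84404512]), 'dq': array([-0.04905108, -0.10149586,  0.00193611, -0.05257182, -0.01532598,
       -0.06103954,  0.08795394]), 'joint_torque': array([ 7.52940687e-03, -9.37460303e+01,  3.67659777e+00, -4.55033541e+01,
       -4.86564066e-02,  1.69423304e-02,  1.08537229e-04]), 'tool_pos': array([0.15435251, 0.65673567, 0.20485993]), 'tcp_rot': array([-1.79936680e+02,  5.05894632e-03,  1.66775287e+02]), 'contact_force': array([-0.03477994, -0.64448591, -0.19069052]), 'ft_torque': array([-0.05312656,  0.02612082,  0.03988306]), 'gripper_force': 0.0, 'width': 0.09433934738438013}
```

View pics/scene0.png

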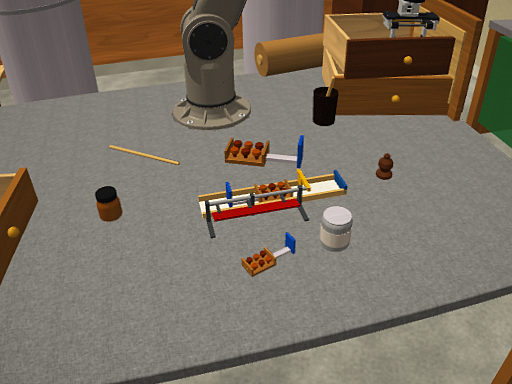

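View pics/top0.png

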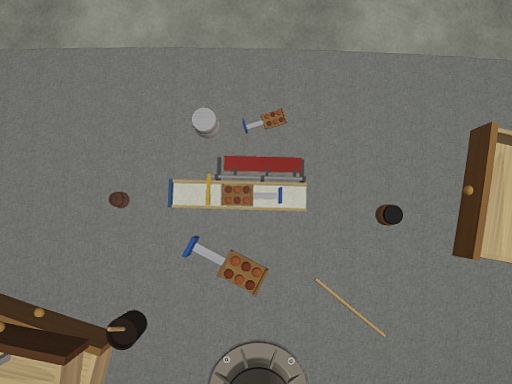

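The scene shows three racks: in the chute (top view 237,194), a larger one (242,271), and a smaller one (273,119). The red bar is at (262,164), the yellow gate at (208,190), the end stop at (170,193) and the rack's push plate at (280,195). I'll measure sizes and take a close crop.

```bash
python3 - <<'E'
from h import *
d=dict(np.load("top0.npz")); P=pts(d); hsv=cv2.cvtColor(d["pixels"],cv2.COLOR_BGR2HSV)
def comps(name,lo,hi,amin=12,zmin=0.0):
    m=cv2.inRange(hsv,lo,hi); n,l,s,c=cv2.connectedComponentsWithStats(m)
    for i in range(1,n):
        if s[i,4]>=amin and 100<c[i][0]<320 and 90<c[i][1]<300:
            q=P[l==i]; q=q[np.isfinite(q).all(1)]
            q2=q[:,:2]; rc=cv2.minAreaRect((q2*1000).astype(np.float32))
            print(name,c[i].round(1),s[i,4],"rect mm",np.round(rc[0]),np.round(rc[1]),round(rc[2],2),"z",np.percentile(q[:,2]*1000,[10,50,90]).round())
comps("blue",(100,120,50),(125,255,255)); comps("yel",(22,170,120),(32,255,255)); comps("red",(0,200,80),(4,255,255),60)
comps("wood",(5,100,40),(20,255,255),60)
comps("white",(0,0,170),(180,60,255),60)
np.save("P.npy",P)
a=cv2.resize(d["pixels"][145:220,160:315],None,fx=5,fy=5,interpolation=cv2.INTER_CUBIC)
s=dict(np.load("scene0.npz"))["pixels"][125:280,190:365]
cv2.imwrite("pics/c1.png",a); cv2.imwrite("pics/c2.png",cv2.resize(s,None,fx=3.8,fy=3.8,interpolation=cv2.INTER_CUBIC))
E
```

```text
blue [244.6 125.6] 22 rect mm [753.  53.] [38.  6.] 17.67 z [12. 43. 47.]
blue [169.8 192.9] 98 rect mm [555. 260.] [ 8. 76.] 89.81 z [28. 34. 37.]
blue [280.  194.7] 47 rect mm [554. -49.] [41.  6.] 0.59 z [64. 67. 69.]
blue [190.  246.3] 134 rect mm [449. 122.] [ 37. 216.] 29.92 z [43. 80. 83.]
yel [208.  188.7] 87 rect mm [565. 148.] [82.  7.] 1.96 z [60. 62. 65.]
wood [273.8 118.3] 333 rect mm [647. -24.] [ 74. 323.] 87.72 z [ 6. 17. 25.]
wood [237.2 194.2] 637 rect mm [537.  67.] [105.  89.] 3.56 z [15. 22. 39.]
wood [119.  199.3] 229 rect mm [532. 405.] [39. 38.] 36.19 z [11. 51. 71.]
wood [242.8 271.9] 1232 rect mm [382.  25.] [122. 190.] 60.69 z [12. 33. 44.]
white [189.4 194.2] 714 rect mm [542. 135.] [247.  73.] 81.18 z [4. 7. 9.]
white [215.3 194.5] 219 rect mm [538.  82.] [149.  64.] 74.33 z [4. 6. 9.]
white [281.3 196.9] 925 rect mm [537. -50.] [ 97. 150.] 1.05 z [4. 7. 9.]
```

View pics/c1.png

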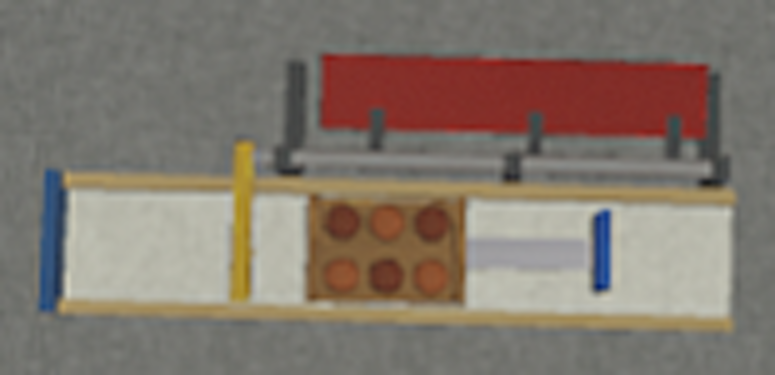

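View pics/c2.png

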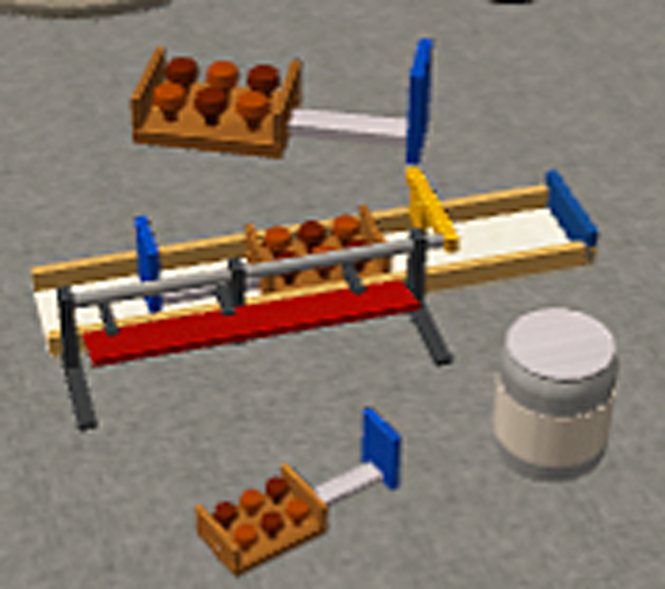

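The chosen rack is the one in the chute at top (237,194), with a tray of about 90 mm and a plate 44 mm wide. Its plate is at top (280,195). The bar is joined to the rod by three small arms, and the posts stand at top (219,170), (262,178) and (303,170). Next I'll fit the chute frame more precisely.

```bash
cat >> h.py <<'E'
def cast(d,uv,z):
    p=cv2.undistortPoints(np.float32(uv).reshape(-1,1,2),d["K"],d["dist_coeffs"]).reshape(-1,2)
    C=-d["R"].T@d["t"]; D=np.c_[p,np.ones(len(p))]@d["R"]
    return C+D*((z-C[2])/D[:,2])[:,None]
E
python3 - <<'E'
from h import *
d=dict(np.load("top0.npz")); hsv=cv2.cvtColor(d["pixels"],cv2.COLOR_BGR2HSV)
w=cv2.inRange(hsv,(12,70,110),(24,200,255))
L=[]
for rows in((178,190),(203,213)):
    uv=[]
    for u in range(174,305):
        c=np.where(w[rows[0]:rows[1],u])[0]
        if 0<len(c)<5: uv.append((u,rows[0]+c.mean()))
    X=cast(d,uv,.022)[:,:2]; 
    for _ in range(3):
        f=np.polyfit(X[:,1],X[:,0],1); e=X[:,0]-np.polyval(f,X[:,1]); X=X[abs(e)<max(.0015,e.std()*1.5)]
    L.append(f); print(f,len(X),e.std(),X[:,1].min(),X[:,1].max())
m=np.mean(L,0)
def col(lo,hi,box,z):
    k=cv2.inRange(hsv,lo,hi); b=np.zeros_like(k); b[box[1]:box[3],box[0]:box[2]]=1
    v,u=np.where((k>0)&(b>0)); return cast(d,np.c_[u,v],z)
th=np.arctan(-m[0]); ydir=np.array([m[0],1])/np.hypot(m[0],1); xdir=np.array([ydir[1],-ydir[0]])
p0=np.array([m[1],0])
def cc(X): q=X[:,:2]-p0; return np.c_[q@xdir,q@ydir]*1000
st=cc(col((100,100,40),(125,255,255),(160,165,180,220),.034)); ye=cc(col((20,150,100),(34,255,255),(200,165,215,215),.062)); re=cc(col((0,150,60),(6,255,255),(215,150,310,178),.049)); pl=cc(col((100,100,40),(125,255,255),(272,180,290,210),.066))
for n,a in zip("stop yel red plate".split(),(st,ye,re,pl)): print(n,a.mean(0),np.percentile(a,[1,99],axis=0).tolist())
print("dirs",xdir,ydir,p0,"sep",(L[0][1]-L[1][1])*1000)
E
```

```text
[0.00475982 0.58898119] 93 0.0005682948027546804 -0.1191678002345549 0.2510215148294071
[0.00525928 0.51661087] 95 0.0004484638284314956 -0.12010908552054295 0.2483742541419724
stop [-7.74653900e-02  2.59208942e+02] [[-37.11401422816196, 253.65711126569204], [39.00035020088172, 264.18295551239]]
yel [ 12.25870549 148.12255974] [[-29.424870425381553, 143.9900807323932], [52.7968389599808, 152.25595654416705]]
red [87.58761802  1.49662037] [[67.80177837275377, -103.37320227153678], [106.34179458503718, 104.78875418321459]]
plate [  1.07580028 -48.67134164] [[-18.92487590741761, -51.74119934304397], [21.977791309465665, -45.52165006403043]]
dirs [ 0.99998745 -0.00500949] [0.00500949 0.99998745] [0.55279603 0.        ] sep 72.37031700590568
```

Request:
play_rows(deltas="76 0 0 0 0.15;76 0 0 0 0.15;76 0 0 0 0.15;76 0 0 0 0.15;76 0 0 0 0.15;76 0 0 0 0.15;76 0 0 0 0.15;76 0 0 0 0.15")

```text
time_s: 0.9
tool_pos: [0.1543, 0.6568, 0.2051]
tcp_rot: [-180.0, 0.0, 97.7]
contact_force: [0.3, 0.9, -0.5]
width: 0.0757
gripper_force: 0.0
```

Request:
play_rows(deltas="76 0 0 0 0.1;76 0 0 0 0.045;76 -15 25 0 0;76 -20 35 0 0;76 -20 35 0 0;76 -20 35 0 0;76 -20 35 0 0;76 -20 35 0 0")

```text
time_s: 1.7
tool_pos: [0.3549, 0.5399, 0.2052]
tcp_rot: [-180.0, 0.0, 89.7]
contact_force: [-0.0, 0.0, 0.2]
width: 0.0764
gripper_force: 0.0
```

Request:
play_rows(deltas="76 -38 25 0 0;76 -38 25 0 0;76 -38 25 0 0;76 -38 25 0 0;76 -38 25 0 0;76 -38 25 0 0;76 -38 25 0 0;76 -38 25 0 0")

```text
time_s: 2.5
tool_pos: [0.5528, 0.2344, 0.2054]
tcp_rot: [-180.0, -0.0, 89.7]
contact_force: [0.8, 1.1, 1.1]
width: 0.0756
gripper_force: 0.0
```

Request:
play_rows(deltas="76 -40 4 0 0;76 -40 4 0 0;76 -40 4 0 0;76 -40 4 0 0;76 -40 4 0 0;76 -40 4 0 0;76 -40 4 0 0;76 0 0 0 0")

```text
time_s: 3.3
tool_pos: [0.5785, -0.05, 0.2057]
tcp_rot: [180.0, 0.1, 89.3]
contact_force: [0.5, 0.4, 0.7]
width: 0.0757
gripper_force: 0.0
```

```bash
python3 - <<'E'
from h import *
s=r.sense(); print(s["q"].round(1),s["tool_pos"],s["tcp_rot"])
d=grab("wrist"); cv2.imwrite("pics/w1.png",d["pixels"]); np.savez("w1.npz",**d)
E
```

```text
[-31.   18.   36.7 106.  -12.2  59.9   9.8] [ 0.57850433 -0.0500474   0.20569362] [1.79983044e+02 1.02456068e-01 8.93153121e+01]
```

View pics/w1.png

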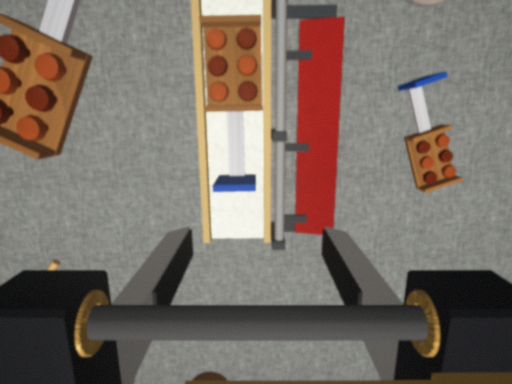

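The wrist view shows the rack's plate at (235,183), the tray at (232,62) and the red bar from (320,20) to (316,230), with a finger on either side below them. I'll refine the targets from this view.

```bash
python3 - <<'E'
from h import *
d=dict(np.load("w1.npz")); hsv=cv2.cvtColor(d["pixels"],cv2.COLOR_BGR2HSV)
k=cv2.inRange(hsv,(100,120,40),(125,255,255)); k[:,:200]=0;k[:,270:]=0
v,u=np.where(k>0); print(u.min(),u.max(),v.min(),v.max())
X=cast(d,np.c_[u,v],.066)*1000; print("plate",np.percentile(X,[1,50,99],axis=0).round(1)[:,:2].tolist())
k=cv2.inRange(hsv,(0,180,80),(4,255,255)); k[:,:290]=0;k[:,350:]=0
v,u=np.where(k>0); X=cast(d,np.c_[u,v],.049)*1000; print("bar",np.percentile(X,[1,50,99],axis=0).round(1)[:,:2].tolist())
w=cv2.inRange(hsv,(12,70,110),(24,200,255))
for a,b in((190,212),(258,275)):
  for r0 in(130,200):
    c=np.where(w[r0,a:b])[0]; print(r0,a+c.mean(),(cast(d,[(a+c.mean(),r0)],.022)*1000).round(1))
E
```

```text
214 254 178 190
plate [[535.1, -51.7], [554.2, -47.7], [575.2, -41.4]]
bar [[620.7, -100.2], [641.0, 16.5], [659.7, 106.1]]
130 201.0 [[517.7   5.9  22. ]]
200 204.5 [[517.4 -73.2  22. ]]
130 267.5 [[590.3   5.   22. ]]
200 267.0 [[589.4 -74.   22. ]]
```

Request:
play_rows(deltas="76 -19 16 0 -0.007;76 0 0 24 0;76 0 0 24 0;76 0 0 24 0;76 0 0 24 0;76 0 0 24 0;76 0 0 20 0;76 0 0 0 0")

```text
time_s: 4.15
tool_pos: [0.5934, -0.062, 0.063]
tcp_rot: [-179.8, 0.0, 90.2]
contact_force: [-0.5, -1.1, -1.9]
width: 0.0761
gripper_force: 0.7
```

Request:
play_rows(deltas="76 -8 0 0 0.008;76 0 0 0 0;76 0 0 6 0;76 0 0 6 0;76 0 0 6 0;76 0 0 6 0;76 0 0 5 0;76 0 0 0 0")

```text
time_s: 4.95
tool_pos: [0.594, -0.071, 0.0356]
tcp_rot: [-179.9, -0.0, 89.7]
contact_force: [-3.6, 1.8, 5.0]
width: 0.076
gripper_force: 2.2
```

```bash
cat > look.py <<'E'
from h import *
import sys
s=r.sense(); print(s["tool_pos"].round(4),s["tcp_rot"].round(2),s["contact_force"].round(1),s["width"])
a=grab("scene")["pixels"][115:245,180:365]; d=grab("wrist")["pixels"]
a=cv2.resize(a,(546,384),interpolation=cv2.INTER_CUBIC); cv2.imwrite(sys.argv[1],np.hstack([a,d[:,150:400]]))
E
python3 look.py pics/l1.png
```

```text
[ 0.594  -0.071   0.0356] [-1.799e+02 -1.000e-02  8.965e+01] [-3.6  1.8  5. ] 0.07600688019672744
```

View pics/l1.png

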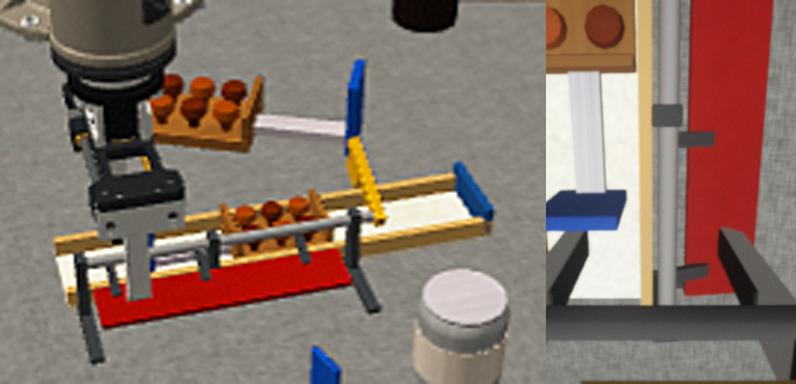

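The near finger is on the bar at (140,290) and the gate arm has started to rise at (365,180). The other finger stands behind the blue plate. I'll press about 4 mm further.

Request:
play_rows(deltas="76 0 0 2 0;76 0 0 2 0;76 0 0 0.5 0;76 0 0 0 0;76 3 0 0 0;76 3 0 0 0;76 3 0 0 0;76 0 0 0 0")

```text
time_s: 5.85
tool_pos: [0.5953, -0.062, 0.0321]
tcp_rot: [180.0, 0.0, 89.7]
contact_force: [1.9, -2.8, 2.7]
width: 0.0759
gripper_force: 1.9
```

```bash
python3 - <<'E'
from h import *
s=r.sense(); print(s["tool_pos"].round(4),s["contact_force"].round(1))
d=grab("scene"); P=pts(d)*1000; hsv=cv2.cvtColor(d["pixels"],cv2.COLOR_BGR2HSV)
k=cv2.inRange(hsv,(20,150,100),(34,255,255)); k[:140]=0;k[240:]=0;k[:,:270]=0;k[:,350:]=0
v,u=np.where(k>0); X=P[v,u]; X=X[(X[:,2]>10)&(X[:,2]<150)]
X=X[X[:,0].argsort()]; print(len(X)); print(X[::max(1,len(X)//14)].round(0))
k=cv2.inRange(hsv,(100,120,40),(125,255,255)); k[:,:200]=0; k[:,260:]=0;k[:170]=0;k[235:]=0
v,u=np.where(k>0); print("plate",np.median(P[v,u],axis=0),len(v))
d=grab("top"); P=pts(d)*1000; hsv=cv2.cvtColor(d["pixels"],cv2.COLOR_BGR2HSV)
k=cv2.inRange(hsv,(20,150,100),(34,255,255)); k[:160]=0;k[220:]=0;k[:,:195]=0;k[:,220:]=0
v,u=np.where(k>0); X=P[v,u];X=X[X[:,0].argsort()]; print(X[::8].round(0))
E
python3 look.py pics/l2.png
```

```text
[ 0.5953 -0.062   0.0321] [ 1.9 -2.8  2.7]
241
[[434. 181.  23.]
 [520. 160.  21.]
 [524. 133.  23.]
 [540. 145.  93.]
 [546. 154.  89.]
 [552. 149.  91.]
 [561. 149.  84.]
 [569. 152.  79.]
 [579. 144.  66.]
 [587. 151.  73.]
 [590. 213.  20.]
 [591. 114.  22.]
 [593. 144.  69.]
 [598. 148.  62.]
 [610. 145.  49.]]
plate [615.01755657 -91.51519557  38.39747768] 1
[[ 487.   19. 1109.]
 [ 533.  145.   99.]
 [ 539.  151.   95.]
 [ 544.  152.   92.]
 [ 549.  152.   91.]
 [ 555.  150.   87.]
 [ 563.  148.   87.]
 [ 569.  146.   80.]
 [ 578.  147.   77.]
 [ 583.  144.   74.]
 [ 592.  148.   68.]
 [ 600.  146.   66.]
 [ 610.  150.   58.]]
[ 0.5952 -0.062   0.0321] [179.97   0.    89.67] [ 1.5 -2.   2.9] 0.07626219786025419
```

View pics/l2.png

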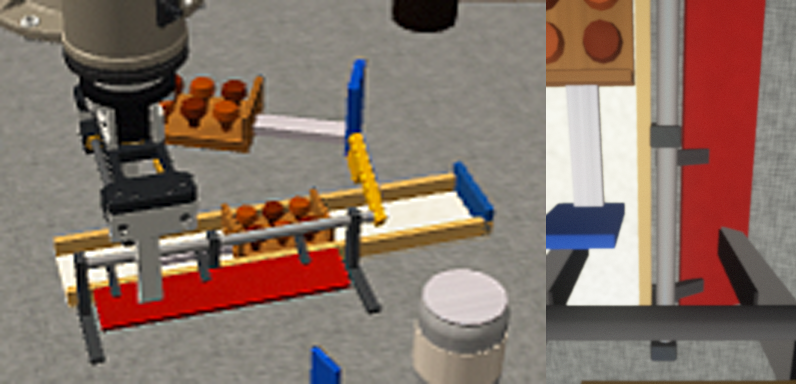

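The gate arm slopes at about 0.49 rad, so it is comfortably up. The rack is untipped, with the finger at its plate (585,240). Now I'll push.

Request:
play_rows(deltas="76 3 0 0 0;76 6 0 0 0;76 8 0 0 0;76 8 0 0 0;76 8 0 0 0;76 8 0 0 0;76 6 0 0 0;76 3 0 0 0")

```text
time_s: 6.85
tool_pos: [0.595, -0.0125, 0.032]
tcp_rot: [-180.0, 0.0, 89.7]
contact_force: [0.2, -7.2, 3.1]
width: 0.076
gripper_force: 3.5
```

```bash
python3 look.py pics/l3.png
```

```text
[ 0.595  -0.0125  0.032 ] [-1.7999e+02  5.0000e-02  8.9650e+01] [ 0.2 -7.2  3.1] 0.07604350410252908
```

View pics/l3.png

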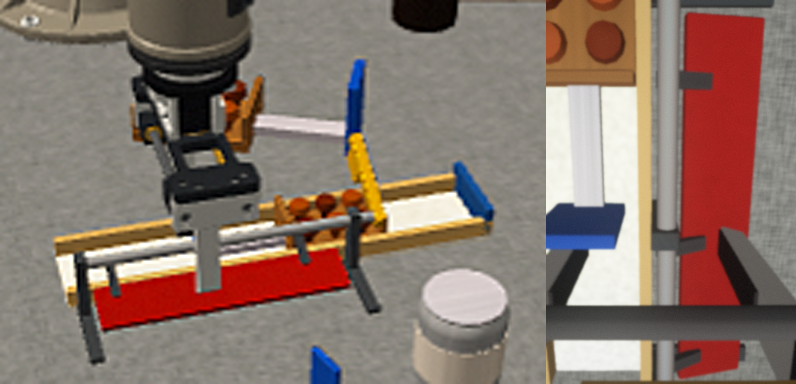

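The rack slides straight and its front is reaching the gate plane, with the blade well clear above it. I'll continue.

Request:
play_rows(deltas="76 4 0 0 0;76 8 0 0 0;76 9 0 0 0;76 9 0 0 0;76 9 0 0 0;76 9 0 0 0;76 8 0 0 0;76 4 0 0 0")

```text
time_s: 7.75
tool_pos: [0.5954, 0.0476, 0.032]
tcp_rot: [-180.0, 0.0, 89.7]
contact_force: [1.2, -7.4, 4.9]
width: 0.076
gripper_force: 4.0
```

Request:
play_rows(deltas="76 4 0 0 0;76 5 0 0 0;76 5 0 0 0;76 4 0 0 0;76 3 0 0 0;76 2 0 0 0;76 2 0 0 0;76 0 0 0 0")

```text
time_s: 8.55
tool_pos: [0.5955, 0.0722, 0.032]
tcp_rot: [-180.0, 0.0, 89.6]
contact_force: [0.1, -5.9, 5.0]
width: 0.0759
gripper_force: 3.2
```

Request:
play_rows(deltas="76 1 0 0 0;76 1 0 0 0;76 1 0 0 0;76 1 0 0 0;76 1 0 0 0;76 0.5 0 0 0;76 0 0 0 0;76 0 0 0 0")

```text
time_s: 9.35
tool_pos: [0.5955, 0.0773, 0.032]
tcp_rot: [-180.0, 0.1, 89.6]
contact_force: [0.7, -7.5, 5.4]
width: 0.0756
gripper_force: 3.9
```

Request:
play_rows(deltas="76 1 0 0 0;76 0.5 0 0 0;76 0.5 0 0 0;76 0.5 0 0 0;76 0.5 0 0 0;76 0 0 0 0;76 0 0 0 0;76 0 0 0 0")

```text
time_s: 10.15
tool_pos: [0.5956, 0.0783, 0.032]
tcp_rot: [-180.0, 0.2, 89.6]
contact_force: [1.6, -16.8, 5.9]
width: 0.0759
gripper_force: 9.0
```

```bash
cat > meas.py <<'E'
from h import *
s=r.sense(); print(s["tool_pos"].round(4),s["contact_force"].round(1))
d=grab("top"); a=d["pixels"][170:215,160:260]; cv2.imwrite("pics/end_%d.png"%(s["time_s"]*100),cv2.resize(a,None,fx=7,fy=7,interpolation=cv2.INTER_CUBIC))
hsv=cv2.cvtColor(d["pixels"],cv2.COLOR_BGR2HSV)
k=cv2.inRange(hsv,(5,100,40),(20,255,255)); k[:186]=0;k[202:]=0;k[:,:165]=0;k[:,230:]=0
u=np.where((k>0).sum(0)>=8)[0]; print("tray cols",u.min(),u.max(),(cast(d,[(u.min()-.5,194),(u.max()+.5,194)],.03)*1000).round(1)[:,1])
E
python3 meas.py; ls pics
```

```text
[0.5956 0.0783 0.032 ] [  1.6 -16.8   5.9]
tray cols 171 179 [257.9 232.3]
c1.png
c2.png
end_1015.png
l1.png
l2.png
l3.png
scene0.png
top0.png
w1.png
```

View pics/end_1015.png

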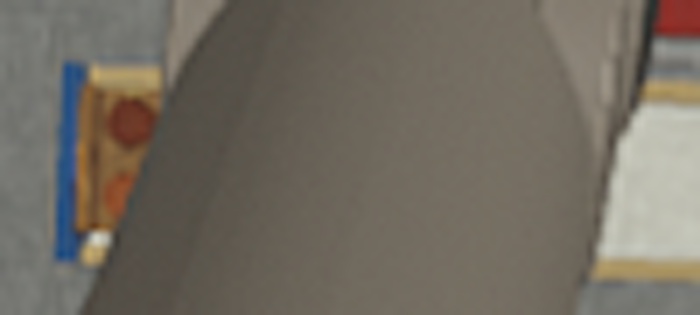

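The tray front sits against the blue stop at (78,160) with no gap, and the push force rose to 17 N. Now I'll back off and lift.

Request:
play_rows(deltas="76 -2 0 0 0;76 -4 0 0 0;76 -4 0 0 0;76 0 0 -5 0;76 0 0 -6 0;76 0 0 -6 0;76 0 0 -8 0;76 0 0 -12 0")

```text
time_s: 11.0
tool_pos: [0.5953, 0.0714, 0.0695]
tcp_rot: [-180.0, 0.0, 89.7]
contact_force: [0.3, 0.5, -0.8]
width: 0.0762
gripper_force: 0.0
```

Request:
play_rows(deltas="76 0 0 -25 0;76 0 0 -30 0;76 0 0 -30 0;76 0 0 -30 0;76 -40 0 -10 0;76 -40 0 0 0;76 -40 0 0 0;76 -40 0 0 0")

```text
time_s: 11.8
tool_pos: [0.5945, -0.09, 0.1951]
tcp_rot: [180.0, -0.0, 89.7]
contact_force: [-0.3, 0.6, 0.4]
width: 0.0759
gripper_force: 0.0
```

Request:
play_rows(deltas="76 -40 0 0 0;76 -40 0 0 0;76 -40 0 0 0;76 -20 0 0 0;76 0 0 0 0;76 0 0 0 0;76 0 0 0 0;76 0 0 0 0")

```text
time_s: 12.6
tool_pos: [0.5942, -0.2272, 0.1942]
tcp_rot: [180.0, -0.0, 89.8]
contact_force: [0.4, -0.0, -0.1]
width: 0.0761
gripper_force: 0.0
```

```bash
python3 - <<'E'
from h import *
print(r.sense()["tool_pos"],r.sense()["contact_force"],r.sense()["time_s"])
d=grab("top"); P=pts(d)*1000; hsv=cv2.cvtColor(d["pixels"],cv2.COLOR_BGR2HSV)
k=cv2.inRange(hsv,(20,150,100),(34,255,255)); k[:160]=0;k[220:]=0;k[:,:200]=0;k[:,216:]=0
v,u=np.where(k>0); X=P[v,u];X=X[X[:,0].argsort()]; print(X[::12].round(0))
a=cv2.resize(d["pixels"][145:220,160:315],None,fx=5,fy=5,interpolation=cv2.INTER_CUBIC)
b=cv2.resize(grab("scene")["pixels"][160:240,190:365],(775,354))[:220]
cv2.imwrite("pics/fin.png",np.vstack([a,b]))
E
```

```text
[ 0.59420409 -0.22720461  0.19415009] [ 0.4449344  -0.04819524 -0.09139521] 12.6
[[524. 149.  65.]
 [535. 147.  64.]
 [546. 148.  61.]
 [557. 150.  63.]
 [568. 151.  62.]
 [579. 151.  60.]
 [590. 148.  65.]
 [601. 146.  65.]]
```

View pics/fin.png

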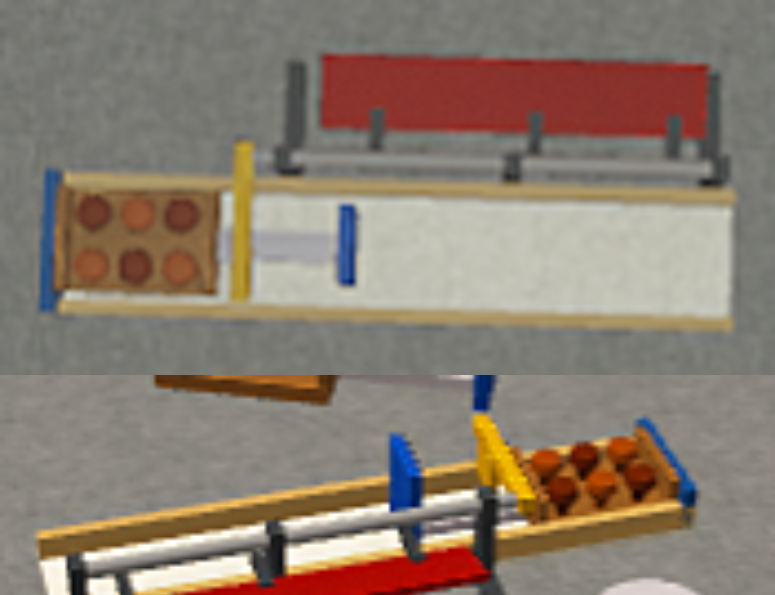

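The tray stands against the blue stop at (60,240), and the gate at (243,220) is shut and level behind it. The hand is clear.

```bash
python3 -c "
from bench import r
print(r.sign_off())"
```

```text
the job is handed in; nothing more can be done
None
```

The rack stands against the blue end stop, the gate has dropped shut behind it, the hand is clear, and the job was handed in at about 13 s; the hand-in gave no verdict.

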